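# Scrub out the sloping draining cup and work its sprung drain plate

### The job

Take the long green-handled brush from its blue stand and scrub out the stainless cup that leans in the grey cradle with three full up-and-down strokes: each time push the brush down along the cup until the sprung drain plate, hidden at an unknown depth inside, is fully down against its stop, then draw the brush back up to the rim. Press it home gently, without ramming it, then stand the brush head-down in its stand again and let go. Leave the other things where they are.

Things in the scene. Friction and masses are not known exactly. Their poses are not given: they have to be found in the camera images.
- brush: cup brush, 205 mm long, stands head-down in the stand. Origin at the centre of the flat head end, z along the brush towards the handle's end. White bristle head (rigid) 30 mm diameter from 0 to 75 mm, thin 12 mm steel neck to 105 mm, round green handle 20 mm diameter from 105 to 205 mm. About 90 g
- brush_tip (a point): centre of the flat head end of the brush; axes as the brush
- brush_grip (a point): point on the brush's axis in the green handle, 172 mm from the tip: a good place to grip
- cup: straight stainless steel cup, fixed in a grey cradle, leaning 23 degrees (0.4 rad) from upright. Outside 66 mm diameter, 125 mm long, wall 3 mm, inside 60 mm diameter. Origin at the centre of its underside, z along its axis out of the mouth
- cup_mouth (a point): centre of the cup's mouth in the plane of the rim (125 mm from the cup's origin); z along the cup's axis, out of the mouth
- drain (a joint): travel of the sprung orange drain plate (53 mm disc, right across the inside of the cup) along the cup's axis: 0 = up at rest, 0.012 m = fully down. It starts at 3 N, is fully down at about 8 N, then meets a stiff rubber stop (6 N for each further mm); springs back by itself. At rest it lies 70 to 92 mm below the rim: this depth varies and is not measured
- stand: blue ceramic brush stand, fixed, a round pot 60 mm outside and 52 mm inside diameter, 90 mm tall, with a foot 88 mm across. Origin at the centre of its underside, z up
- stand_floor (a point): centre of the inner floor of the stand, 6 mm above its underside
- grinder: glass pepper grinder with steel twist top, 56 mm across, 146 mm tall; bystander. Origin at the centre of its underside
- sauce_dish: small white ceramic sauce dish, 84 mm across, 22 mm tall; bystander. Origin at the centre of its underside
- spoon: wooden spoon lying flat, 200 mm long; bystander
- tea_tin: red round tea tin, 72 mm across, 110 mm tall; bystander. Origin at the centre of its underside
- tea_bowl: white ceramic tea bowl, 104 mm across, 55 mm tall; bystander. Origin at the centre of its underside
- sauce_bottle: amber glass sauce bottle with red cap, 60 mm across, 170 mm tall; bystander. Origin at the centre of its underside
There are look-alikes about, which are no part of the job. Leave any orange look-alike of the brush alone.

How it is judged:
By the outcome, as a careful person would: the job done as asked, in the order asked, and still so for the second after the job is handed in, with the robot touching nothing.
It also fails if it takes over 72 s, if anything falls off the work surface, if the arm or the gripper's body presses on something with over 40 N, if the wrist force passes 120 N, or if a joint passes its speed limit or range.

### The arm

A 6-joint arm with a two-finger parallel gripper is mounted at the origin on the work surface. World frame = base frame: x ahead of the robot, y to its left, z up, the work surface at z = 0. Lengths are in mm, angles in rad, forces in N, time in s.
With the tool pointing down it reaches from about 350 to 875 mm from the base axis. Payload 4.2 kg.
Tool frame: the origin (TCP) lies at the centre of the arm's flange, where the gripper is bolted on; the fingertips stand 173 mm ahead of it and the grasp point (between the pads) lies 155 mm ahead of it; z points along the fingers, y is the line along which they close (so a half turn about z gives the same grasp; the last joint's range is limited). The gripper opens to 85 mm and grips with 20 to 120 N. Pads are 22 mm wide; open, the fingers measure 114 mm over their backs; the gripper's body (76 mm by 85 mm) begins 54 mm behind the grasp point. The pads swing forward as they close: fully open they stand 13 mm farther back than shut.
Start: joints at [-1.033, 0.385, 0.008, 0, -1.194, -0.259], TCP at [172.018, -600.841, 404.712] pointing down, gripper open.
Joint ranges: [-3.14, 3.14], [-1.21, 2.06], [-1.07, 1.41], [-3.16, 2.05], [-2.99, -0.16], [-3.1, 3.1]. Speed limits (rad/s): [2.79, 2.79, 3.14, 3.14, 3.14, 3.14].

### API

Orientations are given as a rotation vector (axis times angle).
In Python, from workcell import monitor, snapshot, ticket gives the robot as it stands. The module is installed in compiled form; this text tells all that it offers.
- The arm moves only by the shell command python3 -m pendant 'ROWS'. ROWS is JSON, a list of rows, each a list of 5 numbers: the opening, from -1 (shut) to 1 (fully open), then the shift along the tool's x, y, z in m, then the turn about the tool's z in degrees. A call has 1 to 5 rows; each row is the pose to reach, as a shift and turn from the pose commanded when the call began, along the tool's axes at that moment; what a row does not reach only later rows make up. A row lasts 1/8 s, in which the tool goes at most 62.5 mm and 10.7 degrees, less where a joint would pass 70% of its speed; a pose out of reach is approached as far as the arm can. A call with a gripper value outside its range is refused whole. The fingers move at their own pace and stop on an object; the grip force is fixed at half the most. Time passes only in rows, so rows that repeat a pose let the fingers close. It gives the time, the measured TCP pose, the force, the opening and the grip force at its end, in the units of the state.
- monitor.get_obs(): the state, without advancing time (a new reading comes with each control period).
- snapshot(name): name is "side" or "top" or "wrist"; returns a dict with "color" (384x512x3 uint8, blue, green, red), "fx", "fy", "cx", "cy" (pixels), "pose" (4x4, takes a point from camera to world coordinates); the wrist camera has in their place "hand_eye" (4x4, takes a point from camera to tool coordinates, whose origin is the TCP and whose axes are the flange's). Camera axes: x right, y down, z forward; pixel columns grow to the right and rows downward; lengths in mm; the calibration is good to about 2 mm. A picture is of the moment at which its call begins: read the wrist's pose just before it. There is no depth.
- ticket.job_done(): hands the job in; it is judged then, once.
The state is a dict: "time": time; "joint_pos": joint angles; "qvel": joint speeds; "joint_torque": joint torques, N m; "position": TCP position; "tool_rot": TCP orientation; "force": force on the tool from outside, world axes, zero at the start; "moment": the same for the moment, N m; "grip_width": finger opening in mm; "finger_force": force on a finger pad.
Only numpy, scipy, OpenCV 4.12 (cv2) and the standard library are available. Lean on these libraries where they do the work, as an engineer would, in place of code of your own. Each camera call takes 0.05 s, during which the arm holds its last target. There are 200 camera calls.

## Working session

There is one attempt and no reset: what is moved stays moved. The work goes in short steps, Python scripts to look and compute and a shell command to move; the robot and the scene stay as the last step left them, time stands still between calls to the robot, and variables do not carry over. Pictures are saved under pics/ and viewed, at most 10 in all, crops included, and the job is handed in when it is done.

```bash
mkdir -p pics; python3 - <<'E'
from workcell import monitor, snapshot
import cv2,numpy as np,pickle
o=monitor.get_obs();print({k:np.round(v,3) for k,v in o.items()})
d={}
for n in ("side","top","wrist"):
    s=snapshot(n);d[n]=s
    print(n,s['fx'],s['cx'],s['cy'],np.round(s.get('pose',s.get('hand_eye')),3).tolist())
pickle.dump((o,d),open('s0.pkl','wb'))
cv2.imwrite('pics/a_side.png',cv2.resize(d['side']['color'],(800,600)))
cv2.imwrite('pics/a_top.png',cv2.resize(d['top']['color'],(800,600)))
E
```

```text
{'time': np.float64(0.0), 'joint_pos': array([-1.033e+00,  3.860e-01,  7.000e-03, -1.000e-03, -1.194e+00,
       -2.590e-01]), 'qvel': array([-0.   , -0.   ,  0.001,  0.001,  0.001, -0.   ]), 'joint_torque': array([-0.0000e+00, -3.9229e+01,  1.8841e+01,  4.1860e+00, -5.0000e-03,
       -0.0000e+00]), 'position': array([ 171.967, -600.662,  403.6  ]), 'tool_rot': array([ 4.360e-01, -3.111e+00, -3.000e-03]), 'force': array([-0.337, -0.352, -0.548]), 'moment': array([ 0.001, -0.045,  0.037]), 'finger_force': np.float64(0.0), 'grip_width': np.float64(85.842)}
side 376.64636926151974 259.5900682775787 187.20775519333534 [[-0.774, -0.394, 0.495, 12.156], [-0.633, 0.475, -0.612, 648.741], [0.006, -0.787, -0.617, 777.554], [0.0, 0.0, 0.0, 1.0]]
top 373.97231004963874 256.1927187101664 192.21633396398883 [[0.022, -0.998, 0.051, 508.771], [-1.0, -0.021, 0.02, -12.12], [-0.019, -0.051, -0.999, 1041.161], [0.0, 0.0, 0.0, 1.0]]
wrist 288.8413292633379 257.12901127833976 191.82650116257054 [[0.001, -0.959, -0.284, 71.885], [1.0, 0.001, 0.001, 1.234], [-0.0, -0.284, 0.959, 30.835], [0.0, 0.0, 0.0, 1.0]]
```

View pics/a_side.png

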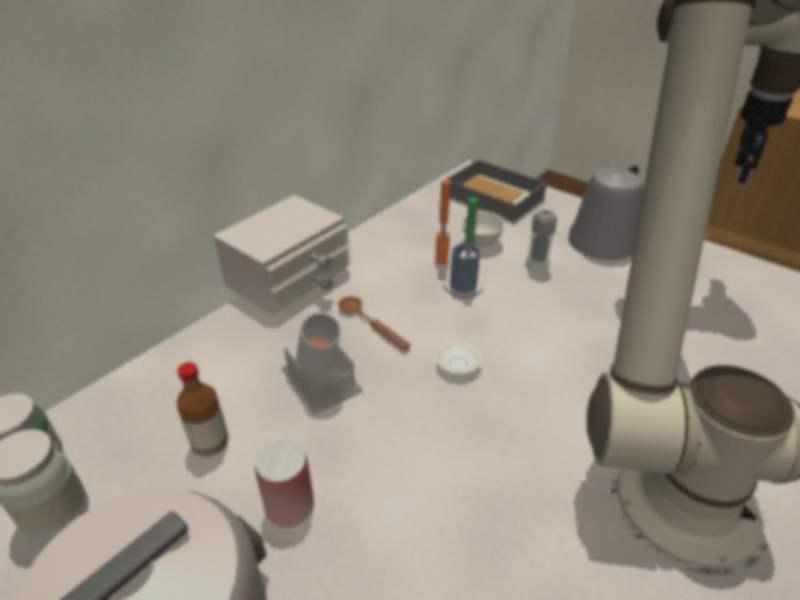

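View pics/a_top.png

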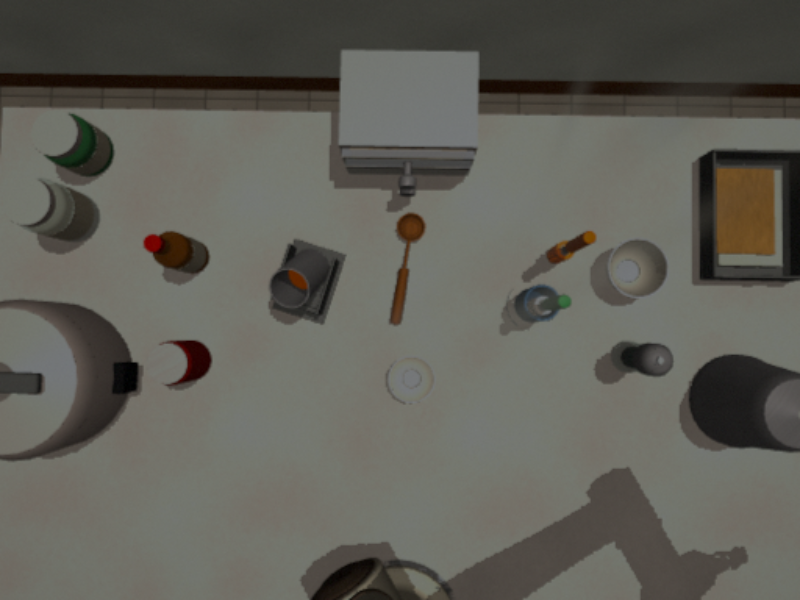

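The side view shows the brush's green handle at about (472,220), its stand at (465,268), the cup at (318,335) and the orange look-alike at (443,220). In the top view the stand is at (540,303), the handle end at (565,301) and the cup mouth at about (293,288).

```bash
cat > h.py <<'E'
import numpy as np,cv2,pickle
def ray(s,uv,T=None):
    P=s['pose'] if T is None else T
    d=P[:3,:3]@np.array([(uv[0]-s['cx'])/s['fx'],(uv[1]-s['cy'])/s['fy'],1.]);return P[:3,3],d/np.linalg.norm(d)
def onz(s,uv,z,T=None):
    c,d=ray(s,uv,T);return c+d*(z-c[2])/d[2]
def tri(a,b):
    (c1,d1),(c2,d2)=a,b
    t=np.linalg.lstsq(np.c_[d1,-d2],c2-c1,rcond=None)[0];p,q=c1+t[0]*d1,c2+t[1]*d2
    return (p+q)/2,np.linalg.norm(p-q)
def proj(s,X):
    p=np.linalg.inv(s['pose'])@np.r_[X,1];return np.array([s['fx']*p[0]/p[2]+s['cx'],s['fy']*p[1]/p[2]+s['cy']])
E
python3 - <<'E'
from h import *
o,d=pickle.load(open('s0.pkl','rb'))
T=[]
for n,(x,y) in (('top',(160,145)),('side',(170,190)),('top',(310,160)),('side',(255,115))):
    c=d[n]['color'][y:y+75,x:x+100];c=cv2.resize(c,(400,300),interpolation=cv2.INTER_CUBIC)
    T.append(cv2.convertScaleAbs(c,alpha=1.6 if n=='top' else 1.2))
cv2.imwrite('pics/b.png',np.vstack([np.hstack(T[:2]),np.hstack(T[2:])]))
for n in ('top','side'):
    h=cv2.cvtColor(d[n]['color'],cv2.COLOR_BGR2HSV)
    for nm,lo,hi,box in (('green',(45,80,40),(80,255,255),(260,100,400,220)),('blue',(95,60,30),(125,255,255),(260,100,400,220)),('orange',(3,110,60),(20,255,255),(165,150,230,260))):
        m=cv2.inRange(h,lo,hi);k=np.zeros_like(m);x0,y0,x1,y1=box;k[y0:y1,x0:x1]=m[y0:y1,x0:x1]
        nn,_,st,ce=cv2.connectedComponentsWithStats(k)
        for i in range(1,nn):
            if st[i,4]>8:print(n,nm,st[i],ce[i].round(1))
E
```

```text
top green [357 189   8   8  50] [360.6 192.5]
top blue [335 183  19  13  49] [340.6 186.9]
top blue [344 199  13   6  17] [350.3 202.7]
top orange [185 173  12  12  93] [190.2 178.9]
side green [299 126   7  29 119] [301.4 138.8]
side blue [291 160   3   5  10] [291.7 162.4]
side blue [298 167   3   6   9] [298.8 170.1]
side orange [218 191  12   8  86] [223.8 194.6]
side orange [199 217   9   3  20] [202.9 218. ]
```

View pics/b.png

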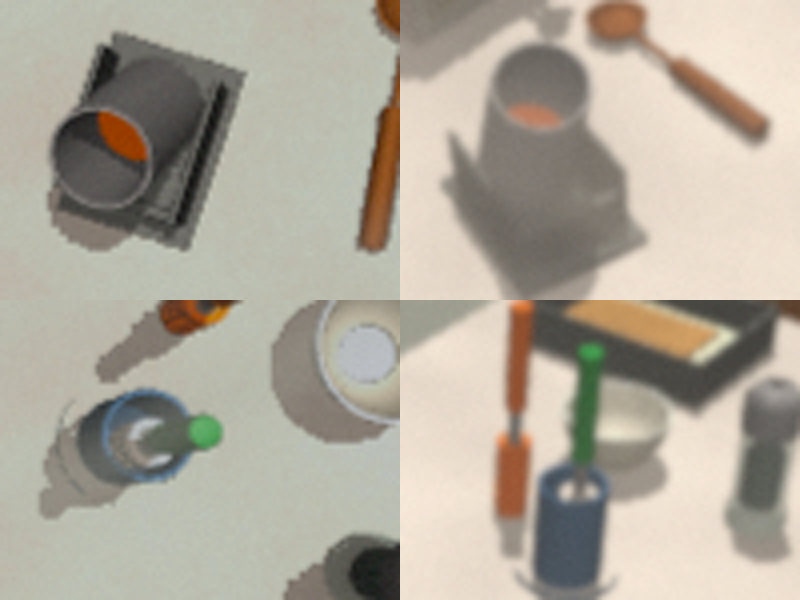

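The zoomed tiles show the cup rim at top pixel (185.5,184) and side pixel (205,212), with the orange plate visible. The stand rim is at top (347,194), and the green handle end is at top (360.6,192.5) and side (303,128), leaning slightly.

```bash
python3 - <<'E'
from h import *
o,d=pickle.load(open('s0.pkl','rb'));t,s=d['top'],d['side']
M,g=tri(ray(t,(185.5,184.25)),ray(s,(205,211.75)));print('mouth',M.round(1),g.round(1))
R=onz(t,(347,193.75),90);print('stand rim',R.round(1), 'side pred',proj(s,R).round(1))
E_,g=tri(ray(t,(360.8,192.5)),ray(s,(302.8,128)));print('handle end',E_.round(1),g.round(1))
# brush axis from two image lines
h=cv2.cvtColor(s['color'],cv2.COLOR_BGR2HSV);m=cv2.inRange(h,(45,80,40),(80,255,255));m[:, :290]=0;m[:,320:]=0;m[:110]=0;m[165:]=0
p=np.argwhere(m)[:,::-1].astype(np.float32);l=cv2.fitLine(p,cv2.DIST_L2,0,.01,.01).ravel();print('side line',l)
n1=np.cross(ray(s,l[2:])[1],ray(s,l[2:]+20*l[:2])[1])
n2=np.cross(ray(t,(360.8,192.5))[1],ray(t,(347.5,197))[1])
a=np.cross(n1,n2);a/=np.linalg.norm(a);a*=np.sign(a[2]);print('brush axis',a.round(3),'tip',(E_-205*a).round(1),np.degrees(np.arccos(a[2])))
# cradle edge
for A,B in (((243,73),(187,247)),((112,35),(60,200))):
    f=lambda q:onz(t,(160+q[0]/4,145+q[1]/4),6)
    v=f(B)-f(A);print('cradle edge',v.round(1),np.degrees(np.arctan2(v[1],v[0])))
v=onz(t,(160+243/4,145+73/4),6)-onz(t,(160+112/4,145+35/4),6);print('front edge',v.round(1),np.degrees(np.arctan2(v[1],v[0]))-90)
T=[]
for n,(x,y) in (('top',(168,150)),('side',(180,192))):
    c=cv2.resize(d[n]['color'][y:y+75,x:x+50],(400,600),interpolation=cv2.INTER_CUBIC);c=cv2.convertScaleAbs(c,alpha=1.7 if n=='top' else 1.3)
    for az,col in ((160,(0,255,0)),):
        az=np.radians(az);ax=np.array([np.sin(.4)*np.cos(az),np.sin(.4)*np.sin(az),np.cos(.4)])
        e1=np.array([-np.sin(az),np.cos(az),0]);e2=np.cross(ax,e1)
        for dep in (0,90,125):
            r=33 if dep!=90 else 26.5
            q=[(proj(d[n],M-ax*dep+r*(np.cos(k)*e1+np.sin(k)*e2))-(x,y)+.5)*8 for k in np.linspace(0,6.3,40)]
            cv2.polylines(c,[np.int32(q)],False,col,1)
    T.append(c)
cv2.imwrite('pics/c.png',np.hstack(T))
E
```

```text
mouth [570.9 178.6 135.3] 0.3
stand rim [ 558.4 -223.6   90. ] side pred [297.9 160.3]
handle end [ 554.6 -228.5  208.3] 2.4
side line [ 7.9398260e-02 -9.9684298e-01  3.0144537e+02  1.3884033e+02]
brush axis [ 0.081 -0.12   0.989] tip [ 538.1 -203.9    5.5] 8.318707682109986
cradle edge [-122.    35.6    0. ] 163.74186134202878
cradle edge [-116.2   32.6    0. ] 164.31960299290424
front edge [-24.9 -92.5   0. ] -195.04872722959794
```

View pics/c.png

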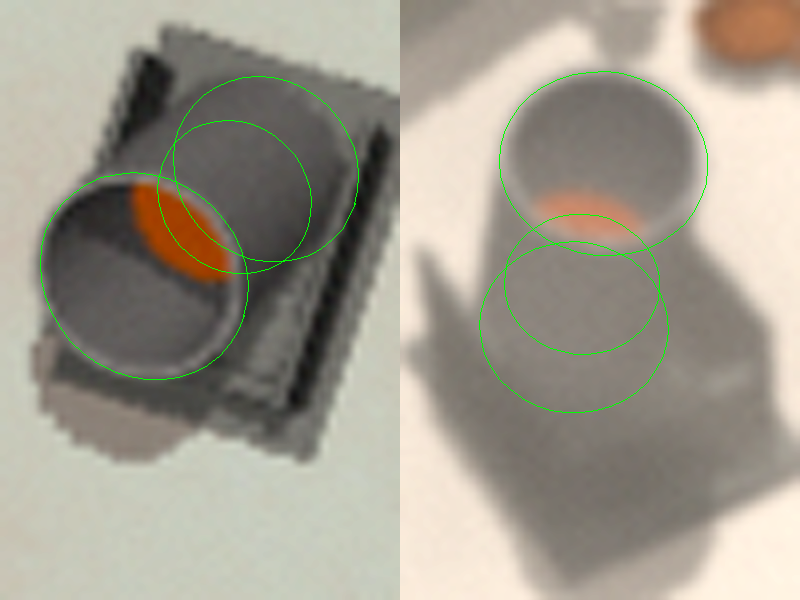

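The overlay fits: mouth at (571,178.5,135), leaning toward azimuth about 164°. The tool always points down, so I'll tilt the brush in the grasp by levering it against the stand rim. Next: a helper for shifts, then the approach.

```bash
cat > go.py <<'E'
import sys,numpy as np
from workcell import monitor
from scipy.spatial.transform import Rotation as R
o=monitor.get_obs();Q=R.from_rotvec(o['tool_rot']).as_matrix();p=np.array(o['position'])
az=np.degrees(np.arctan2(Q[1,0],Q[0,0]))
print('t',round(o['time'],2),'p',p.round(1),'xaz',round(az,1),'zdir',Q[:,2].round(3),'F',np.round(o['force'],1),'w',round(o['grip_width'],1),'j',np.round(o['joint_pos'],2))
for a in sys.argv[1:]:
    print(a,'->',(Q.T@(np.array(eval(a))-p)/1000).round(4))
E
python3 go.py "(330,-290,450)" "(555.5,-227.5,410)" "(555.5,-227.5,333)"
```

```text
t 0.15 p [ 172.  -600.7  403.9] xaz -164.0 zdir [-0.001  0.002 -1.   ] F [-0.6 -0.4  0.1] w 85.2 j [-1.03  0.39  0.01 -0.   -1.19 -0.26]
(330,-290,450) -> [-0.2374  0.2554 -0.0457]
(555.5,-227.5,410) -> [-0.4714  0.2534 -0.0058]
(555.5,-227.5,333) -> [-0.4714  0.2532  0.0712]
```

```bash
python3 -m pendant '[[1,-0.03,0.06,-0.03,0],[1,-0.07,0.11,-0.045,0],[1,-0.12,0.15,-0.045,0],[1,-0.17,0.18,-0.045,0],[1,-0.22,0.21,-0.045,0]]'; python3 go.py "(555.5,-227.5,410)"
```

```text
time: 0.78
position: [322.1, -341.1, 450.0]
tool_rot: [-0.436, 3.11, -0.001]
force: [1.1, -0.8, -0.4]
grip_width: 85.3
finger_force: 0.0
t 0.78 p [ 322.1 -341.1  450. ] xaz -164.0 zdir [ 0.001 -0.    -1.   ] F [ 1.1 -0.8 -0.4] w 85.3 j [-0.47  0.08 -0.28 -0.   -1.21 -0.83]
(555.5,-227.5,410) -> [-0.2556  0.0451  0.0401]
```

```bash
python3 -m pendant '[[1,-0.055,0.01,0,0],[1,-0.11,0.02,0.01,0],[1,-0.165,0.03,0.02,0],[1,-0.22,0.04,0.03,0],[1,-0.256,0.045,0.04,0]]';python3 -m pendant '[[1,0,0,0,0],[1,0,0,0,0]]' >/dev/null; python3 - <<'E'
from h import *
from workcell import snapshot,monitor
from scipy.spatial.transform import Rotation as R
o=monitor.get_obs();s=snapshot('wrist')
T=np.eye(4);T[:3,:3]=R.from_rotvec(o['tool_rot']).as_matrix();T[:3,3]=o['position'];T=T@s['hand_eye']
print(np.round(o['position'],1))
t=snapshot('top');sd=snapshot('side');pickle.dump((o,dict(wrist=s,top=t,side=sd)),open('s1.pkl','wb'))
h=cv2.cvtColor(s['color'],cv2.COLOR_BGR2HSV);m=cv2.inRange(h,(45,80,40),(80,255,255))
n,_,st,ce=cv2.connectedComponentsWithStats(m)
for i in range(1,n):
    if st[i,4]>40: print(st[i],ce[i].round(1),onz(s,ce[i],209,T).round(1))
cv2.imwrite('pics/d.png',s['color'])
E
```

```text
time: 1.4
position: [557.2, -227.7, 408.7]
tool_rot: [0.439, -3.11, -0.001]
force: [-0.2, -0.8, -0.5]
grip_width: 85.3
finger_force: 0.0
[ 555.  -229.2  409.4]
[ 245  177   30   63 1465] [259.2 209.8] [ 544.5 -229.4  209. ]
```

View pics/d.png

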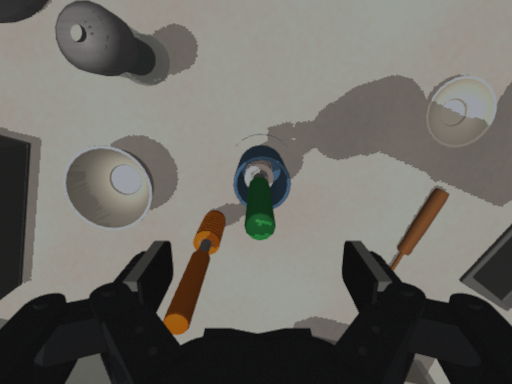

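The wrist view shows the handle end at (260,226), the stand rim at (262,180), and the orange look-alike's end at (178,322), left and below.

```bash
python3 - <<'E'
from h import *
from scipy.spatial.transform import Rotation as R
o,d=pickle.load(open('s1.pkl','rb'));s=d['wrist']
Q=R.from_rotvec(o['tool_rot']).as_matrix();T=np.eye(4);T[:3,:3]=Q;T[:3,3]=o['position'];T=T@s['hand_eye']
for nm,uv,z in (('end',(260,226),209),('orange end',(178,322),205),('orange base',(213,216),40),('stand rim',(262,180),90)):
    X=onz(s,uv,z,T);print(nm,X.round(1),'rel tool',(Q.T@(X-o['position'])).round(1))
n=np.cross(ray(s,(260,226),T)[1],ray(s,(260,178),T)[1])
t=d['top'];h=cv2.cvtColor(t['color'],cv2.COLOR_BGR2HSV)
print('tri wrist/side',tri(ray(s,(260,226),T),ray(d['side'],(302.8,128))), tri(ray(s,(178,322),T),ray(d['side'],(285.5,116.5))))
E
```

```text
end [ 554.9 -225.9  209. ] rel tool [ -0.9   3.2 200.4]
orange end [ 644.8 -261.5  205. ] rel tool [-77.6 -55.8 204.3]
orange base [ 627.1 -264.5   40. ] rel tool [-60.  -53.9 369.3]
stand rim [ 553.8 -222.8   90. ] rel tool [ -0.9   6.4 319.4]
tri wrist/side (array([ 553.13042615, -226.46540414,  210.41219899]), np.float64(2.2130641319260373)) (array([ 643.32635815, -261.45707047,  205.48631153]), np.float64(1.556239162557604))
```

```bash
python3 -m pendant '[[1,-0.001,0.0025,0.03,0],[1,-0.001,0.0025,0.055,0],[1,-0.001,0.0025,0.077,0],[-1,-0.001,0.0025,0.077,0],[-1,-0.001,0.0025,0.077,0]]';python3 -m pendant '[[-1,0,0,0,0],[-1,0,0,0,0],[-1,0,0,0,0],[-1,0,0,0,0]]'; python3 go.py
```

```text
time: 2.42
position: [555.6, -226.9, 334.2]
tool_rot: [-0.436, 3.109, -0.002]
force: [-0.2, -0.2, 0.4]
grip_width: 51.9
finger_force: 0.0
time: 2.92
position: [556.0, -226.6, 334.0]
tool_rot: [-0.437, 3.109, -0.002]
force: [-0.8, 0.2, 5.3]
grip_width: 18.6
finger_force: 58.5
t 2.92 p [ 556.  -226.6  334. ] xaz -164.0 zdir [ 0.002 -0.001 -1.   ] F [-0.8  0.2  5.3] w 18.6 j [-0.12  0.4  -0.16  0.   -1.01 -1.17]
```

```bash
python3 -m pendant '[[-1,0,0,-0.02,0],[-1,0,0,-0.04,0],[-1,0,0,-0.04,0],[-1,0.01,0,-0.04,0],[-1,0.02,0,-0.04,0]]'; python3 -m pendant '[[-1,0.01,0,0,0],[-1,0.02,0,0,0],[-1,0.03,0,0,0],[-1,0.04,0,0,0],[-1,0.04,0,0,0]]'; python3 go.py; python3 - <<'E'
from workcell import snapshot
import cv2,numpy as np,pickle
s=snapshot('side');t=snapshot('top');pickle.dump((0,dict(side=s,top=t)),open('s2.pkl','wb'))
c=cv2.resize(s['color'][100:175,250:350],(800,600),interpolation=cv2.INTER_CUBIC);cv2.imwrite('pics/e.png',c)
E
```

```text
time: 3.55
position: [536.5, -231.7, 372.1]
tool_rot: [-0.436, 3.108, 0.001]
force: [5.2, 2.1, -1.9]
grip_width: 18.6
finger_force: 58.7
time: 4.18
position: [497.1, -243.2, 373.4]
tool_rot: [0.436, -3.111, 0.0]
force: [1.3, 2.5, 1.5]
grip_width: 18.5
finger_force: 60.9
t 4.17 p [ 497.1 -243.2  373.4] xaz -164.0 zdir [-0. -0. -1.] F [1.3 2.5 1.5] w 18.5 j [-0.16  0.29 -0.22  0.   -1.07 -1.13]
```

View pics/e.png

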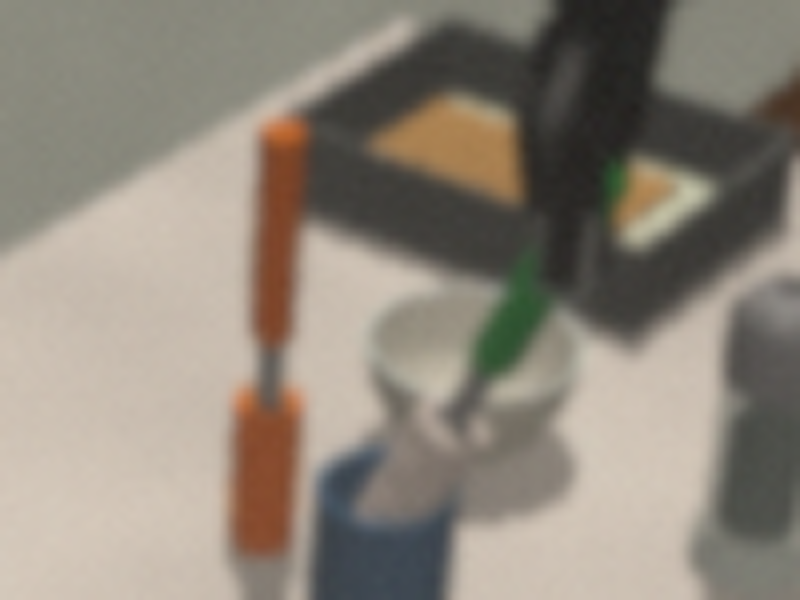

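The brush has tilted about 25° in the grasp, with its head still inside the blue rim at about (400,490) in the crop. Next I lift it out, carry it to mid-way, yaw, and measure the tilt.

```bash
python3 -m pendant '[[-1,0,0,-0.03,0],[-1,0,0,-0.06,0],[-1,0,0,-0.09,0],[-1,0,0,-0.115,0],[-1,0,0.03,-0.115,5]]'; python3 -m pendant '[[-1,0,0.05,0,7],[-1,0,0.1,0,14],[-1,-0.02,0.15,0,20],[-1,-0.04,0.2,0,26],[-1,-0.04,0.2,0,26]]';python3 -m pendant '[[-1,0,0,0,0],[-1,0,0,0,0],[-1,0,0,0,0]]'>/dev/null; python3 go.py; python3 - <<'E'
from workcell import snapshot,monitor
import cv2,numpy as np,pickle
o=monitor.get_obs();s=snapshot('side');t=snapshot('top');pickle.dump((o,dict(side=s,top=t)),open('s3.pkl','wb'))
from h import *
g=np.array(o['position'])-[0,0,155]
u,v=proj(s,g),proj(t,g);print(u,v)
T=[]
for i,(q,im) in enumerate(((u,s),(v,t))):
    x,y=int(q[0])-33,int(q[1])-50+(35 if i==0 else 0);y=max(y,0);print(x,y);T.append(cv2.convertScaleAbs(cv2.resize(im['color'][y:y+100,x:x+66],(396,600),interpolation=cv2.INTER_CUBIC),alpha=1.3))
cv2.imwrite('pics/f.png',np.hstack(T))
E
```

```text
time: 4.9
position: [489.4, -215.3, 488.7]
tool_rot: [0.292, -3.126, 0.003]
force: [0.5, 0.3, -0.7]
grip_width: 18.6
finger_force: 60.6
time: 5.52
position: [490.7, -8.1, 486.7]
tool_rot: [-0.404, -3.111, 0.005]
force: [-0.2, -0.6, -1.1]
grip_width: 18.6
finger_force: 60.5
t 5.9 p [490.6 -11.3 487.6] xaz 164.9 zdir [-0.001 -0.    -1.   ] F [ 1.3 -0.6 -1.3] w 18.9 j [ 0.31  0.1  -0.16  0.   -1.31 -2.14]
[277.84444623 124.91947677] [262.52107678 221.05997426]
244 109
229 171
```

View pics/f.png

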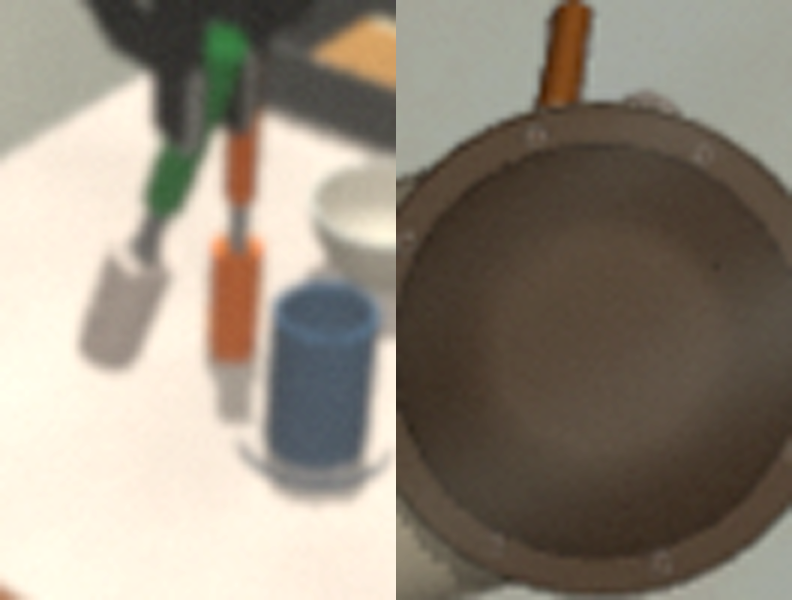

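The side tile shows the tilted brush from its handle end at about crop (226,25) to its head end at (108,353). In the top view the arm hides it.

```bash
python3 - <<'E'
from h import *
o,d=pickle.load(open('s3.pkl','rb'));s=d['side'];g=np.array(o['position'])-[0,0,155]
a=np.radians(164.9);n=np.array([-np.sin(a),np.cos(a),0]);x=np.array([np.cos(a),np.sin(a),0])
P=[]
for q in ((226,25),(180,190),(150,220),(138,252),(108,353)):
    c,r=ray(s,(244+q[0]/6-.5,109+q[1]/6-.5));X=c+r*(n@(g-c))/(n@r);P.append(X);print(X.round(1),'rel',((X-g)@x).round(1),(X-g)[2].round(1))
v=P[0]-P[-1];print(np.linalg.norm(v),np.degrees(np.arctan2(v@x,v[2])), np.degrees(np.arctan2(-(P[-1]-g)@x,-(P[-1]-g)[2])))
E
```

```text
[480.4  -8.5 369.8] rel 10.6 37.1
[505.1 -15.2 282.4] rel -15.0 -50.2
[524.8 -20.5 257.3] rel -35.4 -75.4
[532.7 -22.6 236.6] rel -43.6 -96.1
[553.6 -28.3 169.5] rel -65.3 -163.1
214.13832019454574 20.737568461269024 21.802991640872346
```

```bash
python3 go.py "(497,198.5,485)" | tail -1; python3 - <<'E'
import numpy as np
a=np.array([-.375,.104,.921]);x=np.array([np.cos(np.radians(164.9)),np.sin(np.radians(164.9)),0]);y=np.array([np.sin(np.radians(164.9)),-np.cos(np.radians(164.9)),0])
print('axis down in tool',-(a@x),-(a@y),a[2])
E
```

```text
(497,198.5,485) -> [0.0485 0.2039 0.0027]
axis down in tool -0.3891447054785448 -0.0027199628704461937 0.921
```

```bash
python3 -m pendant '[[-1,0.012,0.05,0,0],[-1,0.024,0.1,0,0],[-1,0.036,0.15,0,0],[-1,0.0485,0.204,0.003,0],[-1,0.0485,0.204,0.003,0]]';python3 -m pendant '[[-1,0,0,0,0],[-1,0,0,0,0],[-1,0,0,0,0]]'>/dev/null; python3 go.py "(497,198.5,479)"; python3 - <<'E'
from workcell import snapshot,monitor
import pickle
from h import *
o=monitor.get_obs();s=snapshot('side');t=snapshot('top');w=snapshot('wrist')
c=cv2.resize(s['color'][135:285,140:290],(400,400),interpolation=cv2.INTER_CUBIC)
k=cv2.resize(w['color'],(400,300));k=np.vstack([k,np.zeros((100,400,3),np.uint8)])
cv2.imwrite('pics/g.png',np.hstack([c,k]))
E
```

```text
time: 6.62
position: [497.0, 202.1, 483.7]
tool_rot: [-0.405, -3.114, 0.001]
force: [0.3, -0.9, -0.6]
grip_width: 18.6
finger_force: 60.6
t 7.0 p [496.9 198.2 485.1] xaz 164.9 zdir [ 0.  0. -1.] F [-0.2 -0.  -0.6] w 18.6 j [ 0.68  0.18 -0.07  0.   -1.31 -2.52]
(497,198.5,479) -> [-0.      0.0003  0.0061]
```

View pics/g.png

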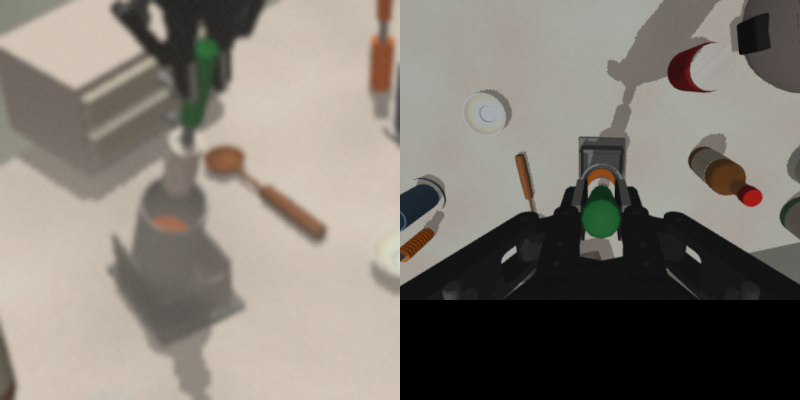

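The side tile shows the head end just above the cup mouth, roughly on the axis. The wrist tile shows the brush in line with the cup. Going down along the axis to just short of the shallowest plate depth.

```bash
python3 -m pendant '[[-1,0,0,0.006,0],[-1,-0.008,0,0.024,0],[-1,-0.016,0,0.043,0],[-1,-0.023,0,0.061,0],[-1,-0.023,0,0.061,0]]'; python3 -m pendant '[[-1,-0.004,0,0.0092,0],[-1,-0.0078,0,0.0184,0],[-1,-0.0078,0,0.0184,0],[-1,-0.0078,0,0.0184,0]]'; python3 go.py
```

```text
time: 7.78
position: [519.1, 193.2, 421.7]
tool_rot: [-0.411, -3.111, 0.004]
force: [-0.4, -0.2, -0.9]
grip_width: 18.5
finger_force: 60.5
time: 8.28
position: [526.7, 191.4, 405.6]
tool_rot: [0.411, 3.114, 0.0]
force: [0.9, 0.3, -1.1]
grip_width: 18.3
finger_force: 60.6
t 8.28 p [526.7 191.4 405.6] xaz 165.0 zdir [ 0.  0. -1.] F [ 0.9  0.3 -1.1] w 18.3 j [ 0.64  0.27 -0.15  0.   -1.14 -2.47]
```

```bash
python3 -m pendant '[[-1,-0.003,0,0.007,0],[-1,-0.006,0,0.014,0],[-1,-0.006,0,0.014,0]]'|sed -n 2,4p; python3 -m pendant '[[-1,-0.002,0,0.0046,0],[-1,-0.002,0,0.0046,0]]'|sed -n 2,4p; python3 -m pendant '[[-1,-0.002,0,0.0046,0],[-1,-0.002,0,0.0046,0]]'|sed -n 2,4p;python3 -m pendant '[[-1,-0.002,0,0.0046,0],[-1,-0.002,0,0.0046,0]]'|sed -n 2,4p
```

```text
position: [532.5, 189.7, 390.2]
tool_rot: [-0.411, -3.113, 0.002]
force: [0.4, -1.0, -1.1]
position: [534.4, 189.3, 386.3]
tool_rot: [-0.411, -3.114, 0.001]
force: [-0.3, 0.7, -1.4]
position: [536.5, 188.9, 382.3]
tool_rot: [0.41, 3.114, 0.001]
force: [-1.6, 0.4, 1.2]
position: [538.3, 188.4, 377.8]
tool_rot: [0.41, 3.114, 0.001]
force: [-1.8, 1.2, 3.6]
```

```bash
python3 -m pendant '[[-1,-0.0008,0,0.0018,0],[-1,-0.0015,0,0.0036,0],[-1,-0.0015,0,0.0036,0]]'|sed -n 2,4p; python3 -m pendant '[[-1,-0.0006,0,0.0014,0],[-1,-0.0006,0,0.0014,0]]'|sed -n 2,4p; python3 -m pendant '[[-1,0,0,0,0]]'|sed -n 2,4p
```

```text
position: [539.8, 188.0, 374.1]
tool_rot: [0.41, 3.114, 0.001]
force: [-2.6, 1.9, 4.7]
position: [540.3, 187.8, 372.7]
tool_rot: [0.41, 3.114, 0.001]
force: [-1.8, 1.7, 5.2]
position: [540.3, 187.8, 372.8]
tool_rot: [0.411, 3.114, 0.001]
force: [-2.5, 1.6, 5.2]
```

```bash
python3 -m pendant '[[-1,-0.0004,0,0.0009,0],[-1,-0.0004,0,0.0009,0]]'|sed -n 2,4p; python3 -m pendant '[[-1,0,0,0,0]]'|sed -n 2,4p
```

```text
position: [540.7, 187.7, 371.9]
tool_rot: [0.41, 3.114, 0.001]
force: [-2.3, 2.0, 5.5]
position: [540.7, 187.7, 372.0]
tool_rot: [0.41, 3.114, 0.001]
force: [-2.5, 1.5, 5.0]
```

```bash
for i in 1; do python3 -m pendant '[[-1,-0.0004,0,0.0009,0],[-1,-0.0004,0,0.0009,0]]'|sed -n 2,4p; done; python3 -m pendant '[[-1,-0.0003,0,0.0007,0],[-1,-0.0003,0,0.0007,0]]'|sed -n 2,4p
```

```text
position: [541.0, 187.7, 371.1]
tool_rot: [0.41, 3.114, 0.001]
force: [-3.0, 1.3, 6.3]
position: [541.3, 187.5, 370.5]
tool_rot: [0.41, 3.114, 0.001]
force: [-3.3, 1.5, 6.2]
```

```bash
python3 -m pendant '[[-1,-0.0003,0,0.0008,0],[-1,-0.0003,0,0.0008,0]]'|sed -n 2,4p; python3 -m pendant '[[-1,-0.0003,0,0.0007,0],[-1,-0.0003,0,0.0007,0]]'|sed -n 2,4p
```

```text
position: [541.6, 187.5, 370.0]
tool_rot: [0.41, 3.114, 0.001]
force: [-3.1, 1.4, 6.8]
position: [541.8, 187.4, 369.7]
tool_rot: [0.41, 3.114, 0.001]
force: [-3.7, 1.2, 9.6]
```

The force jump to about 11 N along the axis shows the plate is on its stop. First up stroke now, then the second down stroke to the same pose.

```bash
python3 -m pendant '[[-1,0.007,0,-0.0166,0],[-1,0.014,0,-0.0332,0],[-1,0.021,0,-0.0498,0],[-1,0.028,0,-0.0664,0],[-1,0.035,0,-0.083,0]]'|sed -n 2,4p; python3 -m pendant '[[-1,0,0,0,0],[-1,0,0,0,0],[-1,0,0,0,0]]'|sed -n 2,4p; python3 -m pendant '[[-1,-0.007,0,0.0166,0],[-1,-0.014,0,0.0332,0],[-1,-0.021,0,0.0498,0],[-1,-0.028,0,0.0664,0],[-1,-0.030,0,0.071,0]]'|sed -n 2,4p; python3 -m pendant '[[-1,-0.002,0,0.0045,0],[-1,-0.0035,0,0.008,0],[-1,-0.0042,0,0.010,0],[-1,-0.0042,0,0.010,0]]'|sed -n 2,4p; python3 -m pendant '[[-1,-0.0004,0,0.001,0],[-1,-0.0008,0,0.0017,0],[-1,-0.0008,0,0.002,0],[-1,-0.0008,0,0.002,0]]'|sed -n 2,4p
```

```text
position: [507.5, 196.4, 452.6]
tool_rot: [-0.411, -3.115, 0.0]
force: [-0.2, 0.1, -1.4]
position: [508.2, 196.3, 450.6]
tool_rot: [-0.411, -3.113, 0.002]
force: [-0.6, 0.3, -1.4]
position: [537.6, 188.5, 379.2]
tool_rot: [-0.411, -3.113, 0.002]
force: [-2.0, 1.0, 3.8]
position: [540.9, 187.4, 371.1]
tool_rot: [0.411, 3.115, -0.0]
force: [-3.5, -0.4, 4.7]
position: [541.5, 187.2, 369.7]
tool_rot: [0.41, 3.114, 0.0]
force: [-4.7, -0.7, 7.3]
```

```bash
python3 -m pendant '[[-1,-0.0003,0,0.0007,0],[-1,-0.0003,0,0.0007,0]]'|sed -n 2,4p
```

```text
position: [541.7, 187.2, 369.4]
tool_rot: [0.41, 3.114, 0.0]
force: [-6.0, -0.1, 8.8]
```

```bash
python3 -m pendant '[[-1,0.007,0,-0.0166,0],[-1,0.014,0,-0.0332,0],[-1,0.021,0,-0.0498,0],[-1,0.028,0,-0.0664,0],[-1,0.037,0,-0.0875,0]]'|sed -n 2,4p; python3 -m pendant '[[-1,0,0,0,0],[-1,0,0,0,0],[-1,0,0,0,0]]'|sed -n 2,4p; python3 -m pendant '[[-1,-0.009,0,0.0211,0],[-1,-0.016,0,0.0377,0],[-1,-0.023,0,0.0543,0],[-1,-0.030,0,0.0709,0],[-1,-0.032,0,0.0755,0]]'|sed -n 2,4p; python3 -m pendant '[[-1,-0.002,0,0.0045,0],[-1,-0.0035,0,0.008,0],[-1,-0.0042,0,0.010,0],[-1,-0.0042,0,0.010,0]]'|sed -n 2,4p; python3 -m pendant '[[-1,-0.0004,0,0.001,0],[-1,-0.0008,0,0.0017,0],[-1,-0.0008,0,0.002,0],[-1,-0.0008,0,0.002,0]]'|sed -n 2,4p
```

```text
position: [505.9, 196.9, 456.1]
tool_rot: [-0.411, -3.114, 0.0]
force: [0.6, 0.6, -1.0]
position: [506.5, 196.7, 454.2]
tool_rot: [-0.411, -3.113, 0.002]
force: [0.5, -0.7, -1.6]
position: [537.9, 188.4, 378.8]
tool_rot: [-0.411, -3.114, 0.002]
force: [-2.1, 0.3, 3.3]
position: [541.2, 187.4, 370.5]
tool_rot: [0.41, 3.114, -0.0]
force: [-4.6, 0.4, 6.3]
position: [541.8, 187.2, 369.4]
tool_rot: [0.41, 3.114, 0.0]
force: [-5.7, 0.8, 7.8]
```

```bash
python3 -m pendant '[[-1,-0.0002,0,0.0006,0],[-1,-0.0002,0,0.0006,0]]'|sed -n 2,4p;  python3 -m pendant '[[-1,0.007,0,-0.0166,0],[-1,0.014,0,-0.0332,0],[-1,0.021,0,-0.0498,0],[-1,0.028,0,-0.0664,0],[-1,0.037,0,-0.0875,0]]'|sed -n 2,4p; python3 -m pendant '[[-1,0,0,0,0],[-1,0,0,0,0],[-1,0,0,0,0]]'|sed -n 2,4p; python3 -m pendant '[[-1,0.007,0,-0.0166,0],[-1,0.014,0,-0.0332,0],[-1,0.014,0,-0.0352,0],[-1,0.014,0,-0.036,0],[-1,0.014,0,-0.036,0]]'|sed -n 2p; python3 go.py "(491,-11,490)"
```

```text
position: [541.9, 187.1, 369.2]
tool_rot: [0.41, 3.114, 0.0]
force: [-5.4, 0.0, 10.4]
position: [506.1, 196.9, 455.5]
tool_rot: [-0.411, -3.114, 0.0]
force: [0.5, 0.3, -0.9]
position: [506.7, 196.7, 453.5]
tool_rot: [-0.411, -3.113, 0.002]
force: [0.2, -0.1, -0.8]
position: [493.1, 200.4, 490.3]
t 18.9 p [493.1 200.4 490.3] xaz 165.0 zdir [-0.001 -0.    -1.   ] F [-0.6  0.8 -0.6] w 18.6 j [ 0.69  0.18 -0.07 -0.   -1.33 -2.52]
(491,-11,490) -> [-0.0528 -0.2047  0.0004]
```

Three strokes are done, so I carry the brush back over the stand, reversing the outbound path.

```bash
python3 -m pendant '[[-1,-0.013,-0.048,0,0],[-1,-0.027,-0.096,0,0],[-1,-0.04,-0.144,0,0],[-1,-0.054,-0.192,0,0],[-1,-0.067,-0.24,0,0]]'|sed -n 2,4p; python3 -m pendant '[[-1,-0.013,-0.048,0,-8],[-1,-0.026,-0.096,0,-16],[-1,-0.039,-0.144,0,-24],[-1,-0.052,-0.1875,0,-31],[-1,-0.052,-0.1875,0,-31]]'|sed -n 2,4p;python3 -m pendant '[[-1,0,0,0,0],[-1,0,0,0,0],[-1,0,0,0,0]]'>/dev/null; python3 go.py "(497.1,-243.2,440)"; python3 - <<'E'
from workcell import snapshot
from h import *
s=snapshot('side');cv2.imwrite('pics/i.png',cv2.resize(s['color'][100:200,235:335],(600,600),interpolation=cv2.INTER_CUBIC))
E
```

```text
position: [495.5, -50.4, 490.3]
tool_rot: [-0.411, -3.114, 0.0]
force: [0.7, 0.1, -0.1]
position: [497.1, -246.0, 489.3]
tool_rot: [0.429, -3.11, -0.001]
force: [0.2, 0.5, -0.3]
t 20.52 p [ 497.3 -242.4  491. ] xaz -163.9 zdir [ 0.  0. -1.] F [ 0.1  1.7 -0.5] w 18.7 j [-0.16  0.21 -0.02 -0.   -1.34 -1.13]
(497.1,-243.2,440) -> [ 0.0004 -0.0007  0.051 ]
```

View pics/i.png

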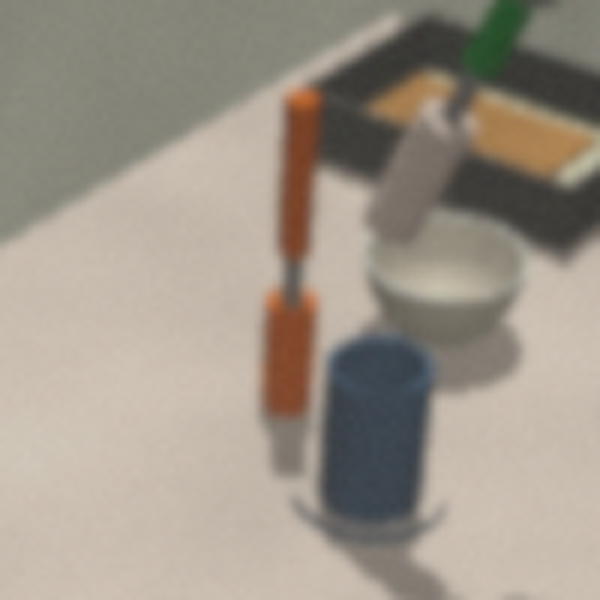

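The side crop shows the head end at (390,230) directly above the stand mouth at (382,362), so I descend.

```bash
python3 -m pendant '[[-1,0.002,0,0.03,0],[-1,0.002,0,0.06,0],[-1,0.002,0,0.08,0],[-1,0.002,0,0.09,0],[-1,0.002,0,0.09,0]]'|sed -n 2,4p; python3 -m pendant '[[-1,0,0,0.008,0],[-1,0,0,0.016,0],[-1,0,0,0.024,0],[-1,0,0,0.028,0],[-1,0,0,0.028,0]]'|sed -n 2,4p; python3 go.py "(557,-223.5,373)"
```

```text
position: [495.4, -243.6, 400.5]
tool_rot: [0.437, -3.11, -0.0]
force: [-0.7, -0.3, 0.4]
position: [496.2, -243.7, 372.8]
tool_rot: [-0.436, 3.107, -0.001]
force: [3.3, 1.8, -1.0]
t 21.82 p [ 496.2 -243.7  372.8] xaz -164.0 zdir [ 0.004 -0.    -1.   ] F [ 3.3  1.8 -1. ] w 18.9 j [-0.16  0.29 -0.22 -0.   -1.06 -1.13]
(557,-223.5,373) -> [-0.064   0.0027  0.0001]
```

```bash
python3 -m pendant '[[-1,-0.012,0.002,0,0],[-1,-0.024,0.002,0,0],[-1,-0.036,0.002,0,0],[-1,-0.046,0.002,0,0],[-1,-0.046,0.002,0,0]]'|sed -n 2,4p; python3 -m pendant '[[-1,-0.01,0,0,0],[-1,-0.02,0,0,0],[-1,-0.029,0,0,0],[-1,-0.029,0,0,0]]'|sed -n 2,4p
```

```text
position: [539.8, -229.0, 371.9]
tool_rot: [-0.437, 3.111, 0.001]
force: [-0.7, 0.0, -1.8]
position: [567.6, -221.0, 372.5]
tool_rot: [-0.437, 3.11, 0.0]
force: [-2.7, -0.4, 0.6]
```

```bash
python3 -m pendant '[[-1,0.008,0,0,0],[-1,0.008,0,0.01,0],[-1,0.008,0,0.02,0],[-1,0.008,0,0.03,0],[-1,0.008,0,0.03,0]]'|sed -n 2,4p; python3 -m pendant '[[-1,0,0,0.004,0],[-1,0,0,0.0065,0],[-1,0,0,0.0065,0]]'|sed -n 2,4p; python3 - <<'E'
from workcell import snapshot
from h import *
s=snapshot('side');cv2.imwrite('pics/j.png',cv2.resize(s['color'][100:200,235:335],(600,600),interpolation=cv2.INTER_CUBIC))
E
```

```text
position: [559.0, -223.5, 341.2]
tool_rot: [0.436, -3.109, -0.001]
force: [0.1, -0.2, -0.2]
position: [559.1, -223.5, 336.1]
tool_rot: [0.436, -3.111, -0.0]
force: [0.1, 0.3, 0.9]
```

View pics/j.png

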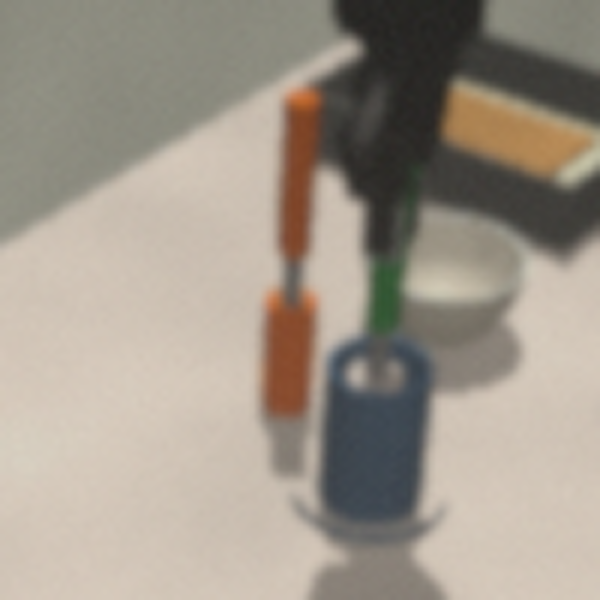

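The brush is upright in the stand, with its head inside the rim at (378,370). I touch it down, release and back off straight up.

```bash
python3 -m pendant '[[-1,0,0,0.001,0],[-1,0,0,0.002,0],[-1,0,0,0.002,0]]'|sed -n 2,4p; python3 -m pendant '[[-0.4,0,0,0.002,0],[-0.4,0,0,0.002,0],[1,0,0,0.002,0],[1,0,0,0.002,0],[1,0,0,0.002,0]]'|sed -n 2,6p; python3 -m pendant '[[1,0,0,0,0],[1,0,0,0,0],[1,0,0,-0.02,0],[1,0,0,-0.05,0],[1,0,0,-0.1,0]]'; python3 -m pendant '[[1,0,0,-0.05,0],[1,0.05,0,-0.05,0],[1,0.1,0,-0.05,0],[1,0.1,0,-0.05,0],[1,0.1,0,-0.05,0]]'; python3 - <<'E'
from workcell import snapshot
from h import *
o,d=pickle.load(open('s0.pkl','rb'))
for n in('side','top'):
    for im in (d[n],snapshot(n)):
        h=cv2.cvtColor(im['color'],cv2.COLOR_BGR2HSV);m=cv2.inRange(h,(45,80,40),(80,255,255));m[:,:260]=0;m[220:]=0
        _,_,st,ce=cv2.connectedComponentsWithStats(m);i=1+st[1:,4].argmax();print(n,st[i],ce[i].round(1))
E
```

```text
position: [559.1, -223.5, 334.2]
tool_rot: [0.437, -3.111, 0.0]
force: [0.3, -0.7, -1.5]
position: [559.2, -223.5, 332.3]
tool_rot: [-0.437, 3.111, -0.0]
force: [0.1, -0.1, -0.5]
grip_width: 78.5
finger_force: 0.0
time: 25.62
position: [558.9, -223.4, 431.4]
tool_rot: [0.436, -3.107, -0.003]
force: [1.4, 0.1, 0.6]
grip_width: 85.7
finger_force: 0.0
time: 26.25
position: [463.0, -251.1, 482.6]
tool_rot: [-0.436, 3.11, -0.001]
force: [-0.5, 0.5, 0.1]
grip_width: 85.4
finger_force: 0.0
side [299 126   7  29 119] [301.4 138.8]
side [296 126   7  29 108] [298.7 138.4]
top [357 189   8   8  50] [360.6 192.5]
top [354 186   8   8  49] [357.4 189.4]
```

The handle end sits 2–3 px from where it started, with the same outline, so the brush is standing free in its stand.

```bash
python3 -m pendant '[[1,0,0,0,0],[1,0,0,0,0],[1,0,0,0,0],[1,0,0,0,0]]'|head -2; python3 -c "
from workcell import ticket
print(ticket.job_done())"
```

```text
time: 26.85
position: [463.1, -251.0, 482.1]
the job is handed in; nothing more can be done
None
```

The job is handed in at 26.9 s: the brush scrubbed the cup with three strokes, each pressed gently to the plate's stop at about 11 N, and it now stands head-down and released in its blue stand. On the first stroke the brush came up to about 1 mm below my estimate of the rim; the other two went slightly past it.

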